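Refill the bedside lozenge tray and slide it into place

ROBOT

A 7-joint arm with a two-finger parallel gripper is mounted at the origin on the work surface. World frame = base frame: x ahead of the robot, y to its left, z up, the work surface at z = 0. Lengths are in m, angles in rad, forces in N, time in s.
With the tool pointing down it reaches from about 0.425 to 0.975 m from the base axis. Payload 16.7 kg.
Tool frame: the origin (TCP) lies midway between the tips of the shut fingers; the grasp point (between the pads) lies 19 mm behind it; z points along the fingers, y is the line along which they close (so a half turn about z gives the same grasp; the last joint's range is limited). The gripper opens to 85 mm and grips with 20 to 120 N. Pads are 22 mm wide; open, the fingers measure 114 mm over their backs; the gripper's body (76 mm by 85 mm) begins 54 mm behind the grasp point. The pads swing forward as they close: fully open they stand 13 mm farther back than shut.
Start: joints at [1.01, 0.426, 0.074, 1.606, -0.034, 1.111, -0.067], TCP at [0.27, -0.619, 0.231] pointing down, gripper open.
Joint ranges: [-2.85, 2.85], [-0.5, 2.14], [-1.23, 1.37], [0.21, 2.46], [-1.02, 4.16], [0.16, 2.05], [-2.73, 2.73]. Speed limits (rad/s): [1.89, 1.89, 2.39, 2.39, 3.01, 3.01, 3.01].

INTERFACE

Orientations are given as a unit quaternion [w, x, y, z].
In Python, from workcell import env gives the robot as it stands. Calls block until the motion is done:
- env.goto(position, orientation): joint-space move of the TCP to a pose.
- env.move_straight(position, ori=None, speed=0.15, guard=None): straight line of the TCP; ori=None keeps the orientation; speed is the mean speed in m/s. With guard (N) it stops when the force on the tool has changed by that much, and returns True; else False.
- env.set_joints(angles): joint-space move.
- env.move_gripper(opening, squeeze=None): finger opening in m; squeeze is the grip in N (None keeps the last); returns when the fingers have stopped.
- env.wait(seconds).
- env.ik(position, orientation): joint angles nearest the present ones, or None.
- env.get_obs(): the state.
- env.get_image(name): name is "scene" or "top" or "wrist"; returns a dict with "color" (420x560x3 uint8, red, green, blue), "fov_y" (degrees; the focal length in pixels is half the picture's height over the tangent of half this angle, whatever the lens; pixels are square), "cx", "cy" (the principal point, pixels), "k1" (the pictures are not rectified: a ray, as slopes to the right and down, at radius r is drawn at 1 + k1 r^2 times it, then the intrinsics apply), "rvec" (rotation vector, rad) and "tvec" (3), from world to camera coordinates, as OpenCV has them. Camera axes: x right, y down, z forward; pixel columns grow to the right and rows downward; lengths in m; the calibration is good to about 2 mm. A picture is of the moment at which its call begins. There is no depth.
A pose or a line that the arm cannot do raises env.PlanningError and nothing moves.
- env.sign_off(): hands the job in; it is judged then, once.
The state is a dict: "t": time; "q": joint angles; "dq": joint speeds; "joint_torque": joint torques, N m; "ee_pos": TCP position; "tool_rot": TCP orientation; "ft_force": force on the tool from outside, world axes, zero at the start; "torque": the same for the moment, N m; "finger_gap": finger opening in m; "grip_force": force on a finger pad.
Only numpy, scipy, OpenCV 4.12 (cv2) and the standard library are available. Lean on these libraries where they do the work, as an engineer would, in place of code of your own. Each camera call takes 0.05 s, during which the arm holds its last target. There are 200 camera calls.

TASK

Get the bedside lozenges ready for the night: flip the yellow tray's lid right open, almost upright or beyond, pour the lozenges from the cup into the tray, and put in the stray ones lying on the table as well. Then close the lid fully and, without lifting the tray, slide it across onto the grey place mat so that it sits centred and square there. Leave the cup standing empty on its coaster, and do not disturb the vase or the thermometer case.

Things in the scene. Friction and masses are not known exactly. Their poses are not given: they have to be found in the camera images.
- tray: the yellow plastic pill tray, loose on the table, about 0.6 kg: open-topped box 120 (its x) x 150 (its y) x 50 mm high, walls and floor 4 mm, one compartment. Origin at the centre of its underside. Its flip lid is hinged on its +x rim (the side away from the robot); too wide to grasp, its sides can be pushed
- tray_in (a point): centre of the tray's inner floor, 4 mm above its underside; axes as the tray. The inside is 112 x 142 mm and 46 mm deep
- lid (a joint): angle of the tray's flip lid: 0 shut, grows as it swings up and over away from the robot, up to 1.9; the hinge is stiff and the lid stays where it is left (about 1 N at the pull moves it)
- lid_hinge (a point): middle of the lid's hinge line, at tray x = +60, 50.5 mm above the tray's underside; the hinge line runs along the tray's y. The lid is a plate 120 x 150 x 4 mm that reaches from here to the tray's -x rim when shut; this frame turns with the lid
- lid_tab (a point): centre of the white T-shaped pull on the lid: a round bar 10 mm thick, 18 mm long, along the tray's y, on a slimmer stem, 20 mm above the lid's upper face, 110 mm from the hinge line, mid-lid in y. Shut, the lid's upper face is 54.5 mm and this point 74.5 mm above the table. Pinched by its ends it turns between the fingers as the lid swings. Its frame turns with the lid
- cup: the glazed blue handleless cup, loose, 120 g, 75 mm tall, outer diameter 69 mm at the rim tapering evenly to 65 mm at the foot, wall 2.5 mm, floor 4 mm; origin at the centre of its underside, z towards its mouth
- cup_rim (a point): centre of the cup's mouth, 75 mm above its underside
- coaster: the round cork coaster under the cup, 96 mm across, 1 mm thick, flush with the table and fixed; origin at its centre
- mat: the thin rectangular grey place mat with a blue border, 170 (its x) x 200 (its y) x 1 mm, lying flush and fixed on the table; origin at its centre. The tray goes here
- drop0: a loose throat lozenge in a white wrapper: square block 20 x 20 x 14 mm with rounded edges, 12 g; origin at its centre, z through its 14 mm thickness. Starts in the cup
- drop1: a loose throat lozenge in a white wrapper: square block 20 x 20 x 14 mm with rounded edges, 12 g; origin at its centre, z through its 14 mm thickness. Starts in the cup
- drop2: a loose throat lozenge in a white wrapper: square block 20 x 20 x 14 mm with rounded edges, 12 g; origin at its centre, z through its 14 mm thickness. Starts in the cup
- drop3: a loose throat lozenge in a white wrapper: square block 20 x 20 x 14 mm with rounded edges, 12 g; origin at its centre, z through its 14 mm thickness. Starts in the cup
- drop4: a loose throat lozenge in a white wrapper: square block 20 x 20 x 14 mm with rounded edges, 12 g; origin at its centre, z through its 14 mm thickness. Starts in the cup; None if absent in this run
- drop5: a loose throat lozenge in a white wrapper: square block 20 x 20 x 14 mm with rounded edges, 12 g; origin at its centre, z through its 14 mm thickness. Starts in the cup; None if absent in this run
- drop6: a loose throat lozenge in a white wrapper: square block 20 x 20 x 14 mm with rounded edges, 12 g; origin at its centre, z through its 14 mm thickness. Starts in the cup; None if absent in this run
- stray0: a loose throat lozenge in a white wrapper: square block 20 x 20 x 14 mm with rounded edges, 12 g; origin at its centre, z through its 14 mm thickness. Starts astray on the table, on or near the mat; None if absent in this run
- stray1: a loose throat lozenge in a white wrapper: square block 20 x 20 x 14 mm with rounded edges, 12 g; origin at its centre, z through its 14 mm thickness. Starts astray on the table, on or near the mat; None if absent in this run
- stray2: a loose throat lozenge in a white wrapper: square block 20 x 20 x 14 mm with rounded edges, 12 g; origin at its centre, z through its 14 mm thickness. Starts astray on the table, on or near the mat; None if absent in this run
- vase: small green glass vase, loose, 64 mm wide, 120 mm tall, top-heavy; origin under its centre. Leave alone
- case: white plastic thermometer case, loose, 32 (x) x 150 (y) x 20 mm; origin under its centre. Leave alone
- spoon_rest: stainless steel spoon rest, fixed, a dish 92 mm across and 10 mm high with a flat handle 70 mm long towards its -x; origin under the dish's centre. Nothing to do with it
Mind the look-alikes: they are no part of the job. There is more than one size of the cup; the job needs the smallest.

How it is judged:
By the outcome, as a careful person would: the job done as asked, in the order asked, and still so for the second after the job is handed in, with the robot touching nothing.
Of drop4, drop5, drop6 only 1 to 3 are there at a start; the rules pass over those that are not, and their reading is None.
Of stray0, stray1, stray2 only 1 to 3 are there at a start; the rules pass over those that are not, and their reading is None.
At some moment in a run one of tray, cup, stray0, stray1, stray2 may be knocked a few centimetres aside while the robot is not near it.
It also fails if it takes over 210 s, if anything falls off the work surface, if the arm or the gripper's body presses on something with over 40 N, if the wrist force passes 120 N, or if a joint passes its speed limit or range.

## Working session

There is one attempt and no reset: what is moved stays moved. The work goes in short steps, each a Python script; the robot and the scene stay as the last script left them, time stands still between calls to the robot, and variables do not carry over. Pictures are saved under pics/ and viewed, at most 14 in all, crops included, and the job is handed in when it is done.

```bash
mkdir -p pics; ls; cat > h.py <<'E'
import numpy as np, cv2
from scipy.spatial.transform import Rotation as R
from workcell import env
def shot(cam,name,crop=None,scale=1):
    im=env.get_image(cam); np.save(f'pics/{name}.npy',im,allow_pickle=True)
    c=im['color'][:,:,::-1]
    if crop: x0,y0,x1,y1=crop; c=c[y0:y1,x0:x1]
    cv2.imwrite(f'pics/{name}.png',cv2.resize(c,None,fx=scale,fy=scale,interpolation=cv2.INTER_CUBIC)); return im
def load(name): return np.load(f'pics/{name}.npy',allow_pickle=True).item()
def K(im):
    f=im['color'].shape[0]/2/np.tan(np.radians(im['fov_y'])/2)
    return np.array([[f,0,im['cx']],[0,f,im['cy']],[0,0,1.]]),np.array([im['k1'],0,0,0,0.])
def w(im,px,z=0):
    """pixels -> world at height z"""
    k,d=K(im); p=cv2.undistortPoints(np.array(px,float).reshape(-1,1,2),k,d)[:,0]
    r=cv2.Rodrigues(np.array(im['rvec'],float))[0]; t=np.array(im['tvec'],float).ravel()
    o=-r.T@t; D=np.c_[p,np.ones(len(p))]@r
    return o+D*((z-o[2])/D[:,2])[:,None]
def proj(im,P):
    k,d=K(im); return cv2.projectPoints(np.array(P,float).reshape(-1,1,3),np.array(im['rvec'],float),np.array(im['tvec'],float),k,d)[0][:,0]
E
python3 - <<'E'
from h import *
a=shot('top','top0',scale=1.42);shot('scene','scene0',scale=1.42)
print({k:v for k,v in a.items() if k!='color'})
o=env.get_obs();print(o['t'],o['ee_pos'],o['tool_rot'])
E
```

```text
pics
{'fov_y': 42.646725949476625, 'cx': 287.693599865044, 'cy': 210.780669754022, 'k1': -0.14500759569359536, 'rvec': array([ 2.02008949, -2.20915642,  0.22188988]), 'tvec': array([0.13535694, 0.53594331, 1.17576415])}
0.1 [ 0.26937997 -0.61851566  0.23070045] [-5.47933684e-04  9.78983560e-01  2.03938384e-01 -1.58203756e-04]
```

View pics/top0.png

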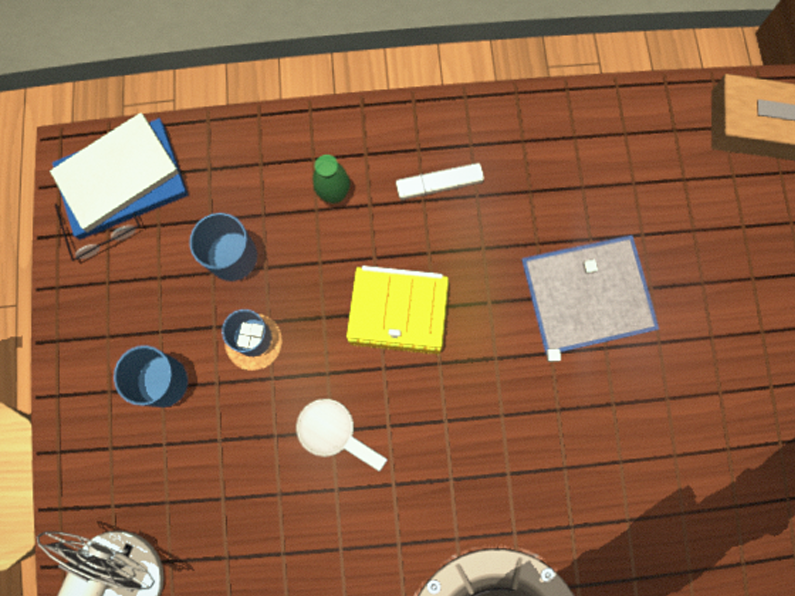

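View pics/scene0.png

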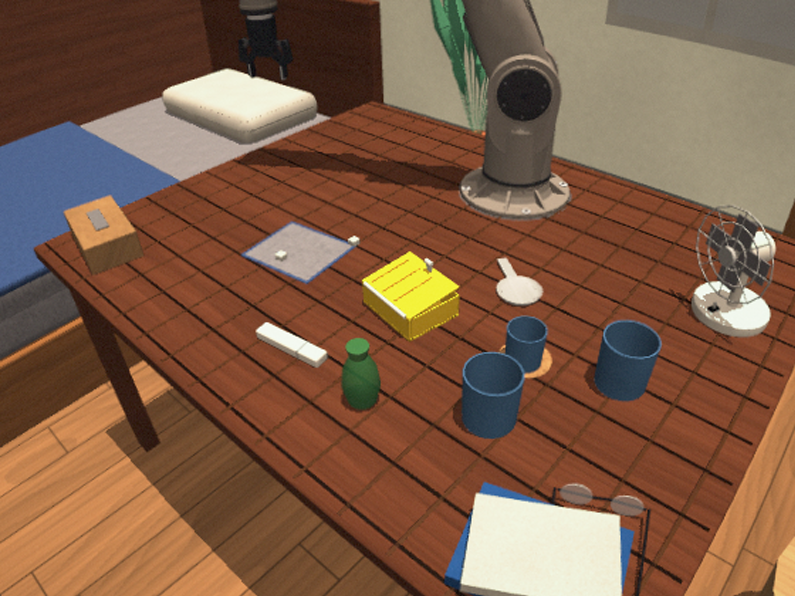

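Top view: the three blue cups (scaled px) are at (219,240) large, (145,375) large and (247,335) small. The small one stands on the cork coaster with white lozenges inside, so it fits. The tray is at (398,310), the mat at (590,293), and the strays at (591,266) and (554,355). Next, enlarged crops.

```bash
python3 - <<'E'
from h import *
c=load('top0')['color'][:,:,::-1]
for n,(x0,y0,x1,y1),s in [('cropA',(145,175,325,285),4.4),('cropB',(360,160,470,260),5.9)]:
    cv2.imwrite(f'pics/{n}.png',cv2.resize(c[y0:y1,x0:x1],None,fx=s,fy=s,interpolation=cv2.INTER_CUBIC))
E
```

```text
(no output)
```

View pics/cropA.png

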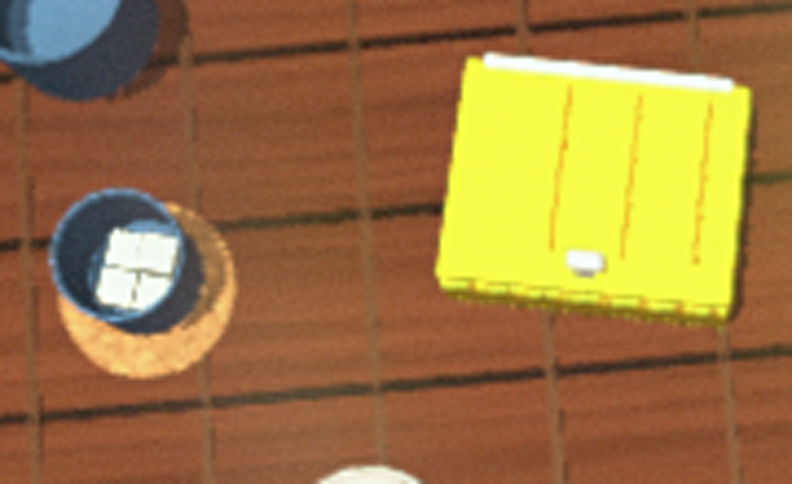

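View pics/cropB.png

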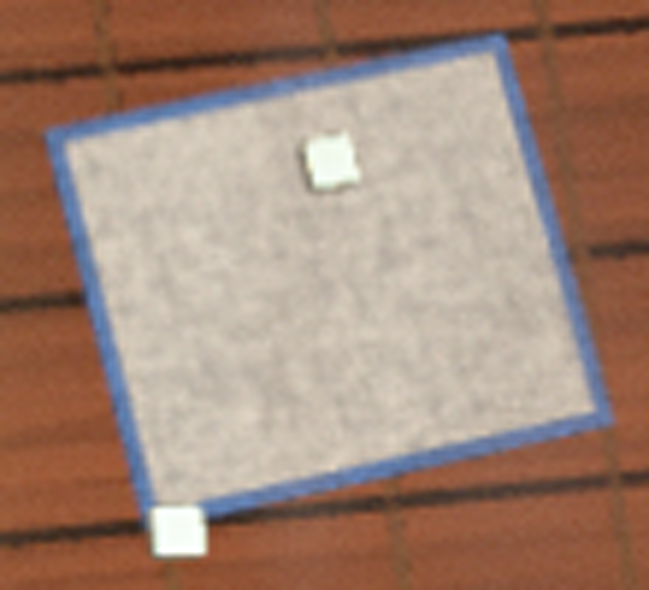

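```bash
cat >> h.py <<'E'
def fit(model,pts):
    """2D rigid fit: world xy = c + R(yaw) model"""
    model=np.array(model,float);pts=np.array(pts)[:,:2];mc=model.mean(0);pc=pts.mean(0)
    H=(model-mc).T@(pts-pc);yaw=np.arctan2(H[0,1]-H[1,0],H[0,0]+H[1,1])
    c_,s_=np.cos(yaw),np.sin(yaw);Rm=np.array([[c_,-s_],[s_,c_]])
    c=pc-Rm@mc;return c,yaw,np.abs(model@Rm.T+c-pts).max()
E
python3 - <<'E'
from h import *
im=load('top0')
A=lambda p:(np.array(p,float)+.5)/4.4+[145,175]-.5
B=lambda p:(np.array(p,float)+.5)/5.9+[360,160]-.5
lid=w(im,A([[467,58],[750,88],[728,318],[437,284]]),.0545)
print(lid);print('tray',fit([[.06,.075],[.06,-.075],[-.06,-.075],[-.06,.075]],lid))
print('tab',w(im,A([[585,262]]),.0795))
cup=w(im,A([[118,256],[50,256],[187,256],[118,188],[118,322]]),.075);print('cup',cup)
print('coaster',w(im,A([[147,289],[58,289],[236,289],[147,378]]),0))
m=w(im,B([[46,133],[503,35],[613,425],[145,520]]),.001);print('mat',fit([[.085,.1],[.085,-.1],[-.085,-.1],[-.085,.1]],m))
print('strays',w(im,B([[332,161],[180,531]]),.014))
S=np.array
print('vase,case,dish',w(im,S([[333,190],[440,180],[325,430]])/1.42,.01))
E
```

```text
[[0.60767306 0.1672276  0.0545    ]
 [0.5782057  0.02080066 0.0545    ]
 [0.45849813 0.04404678 0.0545    ]
 [0.48942219 0.19166626 0.0545    ]]
tray (array([0.53344977, 0.10593533]), np.float64(-0.20068168481446955), np.float64(0.0012054823290317263))
tab [[0.49001519 0.11447945 0.0795    ]]
cup [[0.51484019 0.35214444 0.075     ]
 [0.51790406 0.38738089 0.075     ]
 [0.51173634 0.31660078 0.075     ]
 [0.55022949 0.35049089 0.075     ]
 [0.48086097 0.35379396 0.075     ]]
coaster [[0.50909596 0.35279935 0.        ]
 [0.51329845 0.40162682 0.        ]
 [0.50489255 0.3043242  0.        ]
 [0.46075083 0.35531378 0.        ]]
mat (array([ 0.54042413, -0.22154442]), np.float64(0.12017314021285688), np.float64(0.003520247813921573))
strays [[ 0.58519149 -0.22598672  0.014     ]
 [ 0.44034224 -0.14433964  0.014     ]]
vase,case,dish [[0.75923652 0.19934106 0.01      ]
 [0.76057967 0.01322627 0.01      ]
 [0.35139887 0.24071776 0.01      ]]
```

The crop confirms the smallest cup, on the coaster, with at least 4 lozenges. The lid tab is at crop A (585,262). There are two strays. I'll check the poses from the wrist camera above the tray, and fit the mat and strays by code.

```bash
cat >> h.py <<'E'
def down(a):
    """tool-down quaternion wxyz, tool y along world azimuth a-90deg; a folded to the reachable half turn"""
    return (R.from_euler('z',a)*R.from_euler('x',np.pi)).as_quat(scalar_first=True)
def best(pos,a):
    q0=env.get_obs()['q'];c=[]
    for k in (-1,0,1):
        q=env.ik(pos,down(a+k*np.pi))
        if q is not None:c.append((np.abs(np.array(q)-q0).max()+3*(abs(q[6])>2.5),k))
    return down(a+min(c)[1]*np.pi)
def rects(im,lo,hi,z,box,amin=15):
    """min-area rects in world of HSV-masked blobs"""
    m=cv2.inRange(cv2.cvtColor(im['color'],cv2.COLOR_RGB2HSV),lo,hi);x0,y0,x1,y1=box
    k=np.zeros_like(m);k[y0:y1,x0:x1]=m[y0:y1,x0:x1];out=[]
    for c in cv2.findContours(k,cv2.RETR_EXTERNAL,cv2.CHAIN_APPROX_NONE)[0]:
        if cv2.contourArea(c)<amin: continue
        p=w(im,c[:,0],z)[:,:2];(a,b),(s,t),g=cv2.minAreaRect((p*1000).astype(np.float32))
        out.append((np.round([a/1000,b/1000],4),np.round([s,t],1),round(float(np.radians(g)),3)))
    return out
E
python3 - <<'E'
from h import *
im=load('top0')
print('mat',rects(im,(105,80,60),(125,255,255),.001,(350,150,480,270),5))
print('stray',rects(im,(0,0,215),(180,60,255),.014,(350,150,480,270),5))
p=[.45,.125,.30]; q=best(p,-.2); env.goto(p,q)
a=shot('wrist','w0',scale=1.42);print(env.get_obs()['ee_pos'],q,{k:a[k] for k in('fov_y','tvec')})
pr=proj(a,[[.4844,.1159,.0745],[.49,.1145,.0795]]);print(pr*1.42)
E
```

```text
mat [(array([ 0.4585, -0.2259]), array([  5.8, 133.7]), 0.139), (array([ 0.5025, -0.3216]), array([28.6, 80.1]), 1.296), (array([ 0.5437, -0.2206]), array([160.1, 198.9]), 0.129)]
stray [(array([ 0.4406, -0.1441]), array([19.1, 16.5]), 1.477), (array([ 0.5858, -0.2259]), array([20.2, 19.9]), 0.111)]
[0.45028613 0.12434877 0.29988577] [-6.11303371e-18 -9.98334166e-02 -9.95004165e-01 -6.09264333e-17] {'fov_y': 70.66639847460941, 'tvec': array([-0.21122546, -0.45879421,  0.31313153])}
[[394.30146323 289.62627072]
 [394.00841237 297.32393452]]
```

View pics/w0.png

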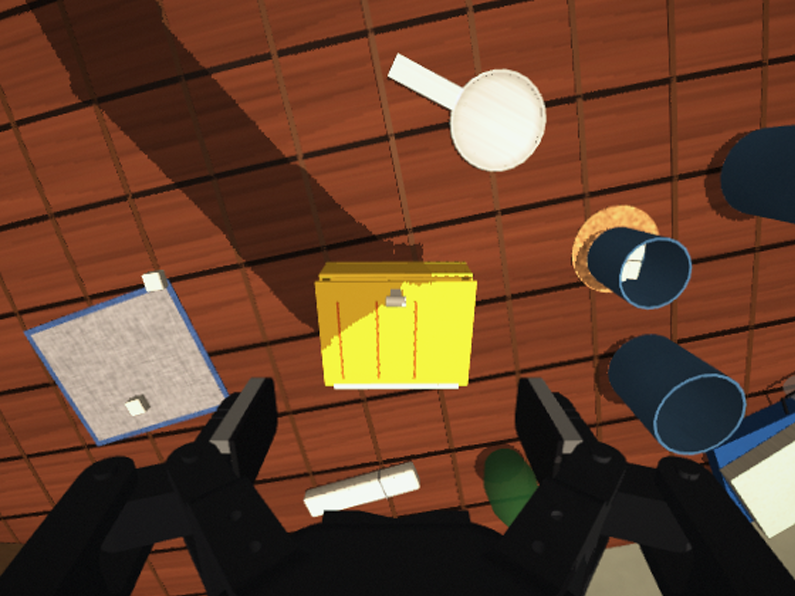

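Wrist view: the tab is at (396,297). The lid's corners are (316,282), (477,281), (468,386) and (325,386).

```bash
python3 - <<'E'
from h import *
a=load('w0');s=lambda p:(np.array(p,float)+.5)/1.42-.5
l=w(a,s([[326,386],[468,386],[477,281],[316,282]]),.0545)
print(l,fit([[.06,-.075],[.06,.075],[-.06,.075],[-.06,-.075]],l))
print('tab',w(a,s([[396,296]]),.0775))
m=w(a,s([[99,444],[228,403],[168,285],[28,332]]),.001);print('mat',fit([[.085,-.1],[.085,.1],[-.085,.1],[-.085,-.1]],m))
# cup grasp / pour IK survey
q0=np.array(env.get_obs()['q'])
def orient(d,c):  # tool z=d, tool y=c
    return R.from_matrix(np.c_[np.cross(c,d),c,d])
cup=np.array([.515,.352]);T=np.array([.536,.105])
up=np.array([0,0,1.])
for az in (0,15,30,45):
  for e in (15,25,35):
    A,E=np.radians([az,e]);h=np.array([np.cos(A),np.sin(A),0]);d=np.cos(E)*h-np.sin(E)*up
    for sg in (1,-1):
      c=sg*np.cross(up,h);G=orient(d,c);g=np.r_[cup,.046]
      f=lambda tilt,P,off,yaw=0:(lambda r:(P+r.apply(off),(r*G).as_quat(scalar_first=True)))(R.from_euler('z',yaw)*R.from_rotvec(np.radians(tilt)*h))
      ok=[env.ik(*f(0,g,d*.023-d*b)) is not None for b in (0,.12)]
      ok.append(env.ik(*f(0,g+[0,0,.15],d*.023)) is not None)
      # pour: mouth centre M
      M=np.r_[T,.11];r=''
      for yaw in (0,-.35,-.7):
        for t in (0,45,90,120,140):
          r+='01'[env.ik(*f(t,M+[0,.015,0],d*.023-up*.029,yaw)) is not None]
        r+=' '
      print(az,e,sg,ok,r)
E
```

```text
[[0.57986021 0.02291757 0.0545    ]
 [0.60953784 0.16897629 0.0545    ]
 [0.49761201 0.19406629 0.0545    ]
 [0.46775007 0.04213031 0.0545    ]] (array([0.53869003, 0.10702262]), np.float64(-0.19646261309278218), np.float64(0.0031276766235976416))
tab [[0.48953095 0.11624934 0.0775    ]]
mat (array([ 0.5416743 , -0.22048331]), np.float64(0.11837743480244484), np.float64(0.006134071420180423))
0 15 1 [True, True, True] 00000 10011 11011 
0 15 -1 [True, True, True] 00000 10011 11111 
0 25 1 [True, True, True] 00001 10001 11111 
0 25 -1 [True, True, True] 00001 10001 11111 
0 35 1 [True, True, True] 00011 10011 10011 
0 35 -1 [True, True, True] 00011 10011 10011 
15 15 1 [True, False, False] 00000 00000 10011 
15 15 -1 [True, False, False] 00000 00000 11111 
15 25 1 [True, False, True] 00011 00001 10011 
15 25 -1 [True, False, True] 00111 00001 10011 
15 35 1 [True, False, True] 00100 00011 10011 
15 35 -1 [True, False, True] 00100 00011 10011 
30 15 1 [True, False, False] 00011 00000 00000 
30 15 -1 [True, False, False] 00111 00000 00000 
30 25 1 [True, False, False] 00000 00000 00001 
30 25 -1 [False, False, False] 00100 00001 00001 
30 35 1 [True, False, True] 01111 00101 00011 
30 35 -1 [True, False, True] 01011 00111 00011 
45 15 1 [True, False, False] 11000 00000 00000 
45 15 -1 [True, False, False] 11000 00100 00000 
45 25 1 [True, False, False] 00111 00100 00000 
45 25 -1 [True, False, False] 00111 00111 00001 
45 35 1 [True, False, True] 10111 01010 00011 
45 35 -1 [True, False, True] 11111 01010 00111
```

```bash
cat >> h.py <<'E'
def tabpos(tray,yaw,th):
    """tab point in world for lid angle th"""
    x=.06-.110*np.cos(th)+.024*np.sin(th);z=.0505+.110*np.sin(th)+.024*np.cos(th)
    return np.array([tray[0]+x*np.cos(yaw),tray[1]+x*np.sin(yaw),z])
def swing(tray,yaw,ths,dz,q):
    for th in ths: env.move_straight(tabpos(tray,yaw,th)+[0,0,dz],q,speed=.08)
E
python3 - <<'E'
from h import *
T=np.array([.537,.1065]);yaw=-.199;dz=-.014
q=best(tabpos(T,yaw,1.0)+[0,0,dz],yaw)
ths=np.linspace(0,1.8,13)
print([env.ik(tabpos(T,yaw,t)+[0,0,dz],q) is not None for t in ths])
env.move_gripper(.045)
p=tabpos(T,yaw,0)+[0,0,dz]
env.goto(p+[0,0,.10],q); print(env.move_straight(p,q,.08,guard=6),env.get_obs()['ee_pos']-p)
env.move_gripper(0,30);o=env.get_obs();print(o['finger_gap'],o['grip_force'],o['ft_force'])
if o['finger_gap']>.012:
    swing(T,yaw,ths[1:],dz,q);o=env.get_obs();print(o['finger_gap'],o['ft_force'],o['t'])
    env.move_gripper(.045);env.move_straight(o['ee_pos']+np.array([0,0,.1]),q)
    env.goto([.40,-.05,.40],best([.40,-.05,.40],0))if 0 else None
shot('top','t1',(185,130,335,270),4);shot('scene','s1',(240,160,400,260),4)
E
```

```text
[True, True, True, True, True, True, True, True, True, True, True, True, True]
False [3.08439827e-04 7.56821178e-05 4.30702604e-04]
0.01699111519597655 29.21460005826944 [ 0.18515028 -1.26974075 -0.01211992]
0.016941564335579036 [ 2.15508225 -1.23363872 10.86160787] 10.025
```

View pics/s1.png

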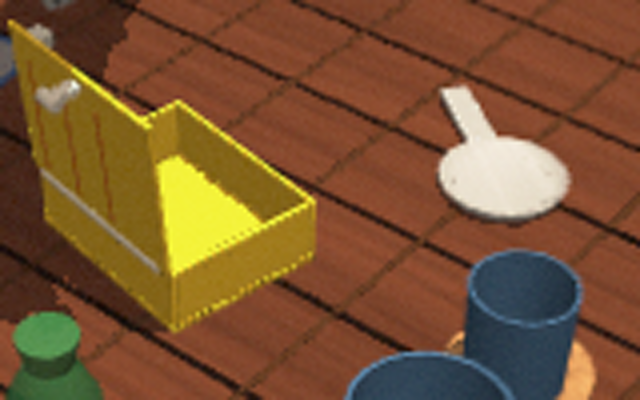

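The lid stands open past upright and the tray is flat. Next I search for a pour plan.

```bash
cat >> h.py <<'E'
up=np.array([0,0,1.]);GO=.024   # cup axis ahead of... TCP lies GO beyond cup axis along d
def grasp(az,e,sg):
    h=np.array([np.cos(az),np.sin(az),0]);d=np.cos(e)*h-np.sin(e)*up;c=sg*np.cross(up,h)
    return R.from_matrix(np.c_[np.cross(c,d),c,d]),d,h
def pourpose(az,e,sg,tilt,delta,M,hg=.046):
    """pose with cup held at height hg; cup as if picked at azimuth az; tilted by `tilt` about axis az+delta; mouth centre at M"""
    G,d,h=grasp(az,e,sg);r=R.from_rotvec(tilt*R.from_euler('z',delta).apply(h))
    return M+r.apply(d*GO-up*(.075-hg)),(r*G).as_quat(scalar_first=True),r.apply(d)
E
python3 - <<'E'
from h import *
T=np.array([.537,.1065]);res=[];D=np.radians
tl=D(np.arange(0,151,15.))
for e in D([15,25,35,45]):
 for az in D(np.arange(-60,91,15)):
  for delta in D(np.arange(-60,61,20)):
   for sg in (1,-1):
    k=az+delta;pd=np.array([np.sin(k),-np.cos(k),0])  # pour direction
    q=[];okk=True
    for t in tl:
      P=pourpose(az,e,sg,t,delta,np.r_[T,.115]-pd*.02)
      s=env.ik(P[0],P[1])
      if s is None or P[0][2]<.05: okk=False;break
      q.append(s)
    if okk:
      q=np.array(q);st=np.abs(np.diff(q,axis=0)).max();dz=max(pourpose(az,e,sg,t,delta,np.zeros(3))[2][2] for t in tl)
      res.append((st,dz,np.degrees(e),np.degrees(az),np.degrees(delta),sg))
res.sort();print(len(res))
for r in res[:25]:print(np.round(r,2))
cup=np.array([.515,.352])
for e in D([15,25,35,45]):
  for az in D(np.arange(-30,61,10)):
    for sg in (1,-1):
      G,d,h=grasp(az,e,sg);g=np.r_[cup,.046]+d*GO;Q=G.as_quat(scalar_first=True)
      s=[env.ik(g-d*b+up*u,Q) for b,u in((0,0),(.06,0),(.1,0),(0,.1))]
      if all(x is not None for x in s): print('pick',round(np.degrees(e)),round(np.degrees(az)),sg,np.round(s[0],1))
E
```

```text
Traceback (most recent call last):
ValueError: time passes only in moves, steps and waits
```

```bash
python3 - <<'E'
from h import *
T=np.array([.537,.1065]);D=np.radians;n=0
tl=D([140,90,60,115,30,0]);print(env.get_obs()['t'])
try:
 for e in D([25,35,45]):
  for az in D([0,20,40,60]):
   for delta in D([0,40,-40]):
    for sg in (1,-1):
     k=az+delta;pd=np.array([np.sin(k),-np.cos(k),0]);q=[]
     for t in tl:
      P=pourpose(az,e,sg,t,delta,np.r_[T,.115]-pd*.02)
      if P[0][2]<.05: break
      n+=1;s=env.ik(P[0],P[1])
      if s is None: break
      q.append(s)
     if len(q)==len(tl):
      q=np.array(q)[[5,4,2,1,3,0]];print(np.degrees([e,az,delta]).round(),sg,np.abs(np.diff(q,axis=0)).max().round(2),pourpose(az,e,sg,tl[0],delta,np.zeros(3))[2].round(2),flush=True)
except Exception as x: print(n,x)
cup=np.array([.515,.352])
E
```

```text
11.3333
[ 25.  60. -40.] 1 5.03 [0.71 0.07 0.7 ]
[ 25.  60. -40.] -1 5.17 [0.71 0.07 0.7 ]
[ 45.  40. -40.] 1 5.05 [0.54 0.11 0.83]
[ 45.  40. -40.] -1 5.05 [0.54 0.11 0.83]
```

```bash
python3 - <<'E'
from h import *
T=np.array([.537,.1065]);D=np.radians;cup=np.array([.515,.352])
for e in (12,18,25,32):
 for az in (-45,-30,-20,-10,0,10):
  for sg in (1,-1):
   G,d,h=grasp(D(az),D(e),sg);Q=G.as_quat(scalar_first=True)
   pd=np.array([h[1],-h[0],0]);g=np.r_[T,.115]-pd*.035+d*GO
   a=env.ik(g,Q)
   b=[env.ik(np.r_[cup,.046]+d*(GO-x)+up*z,Q) for x,z in ((0,0),(.1,0),(0,.12))]
   if a is not None or all(x is not None for x in b): print(e,az,sg,'pour',None if a is None else np.round(a,2),'pick',[None if x is None else np.round(x,1).tolist() for x in b])
E
```

```text
12 -45 1 pour [-0.53  0.86 -0.47  2.14  1.54  1.72 -1.39] pick [[-0.9, 1.0, -0.4, 1.8, 1.3, 1.8, -1.3], [-1.0, 1.1, -0.5, 1.7, 1.2, 1.9, -1.3], [-0.8, 0.9, -0.6, 1.8, 1.4, 1.9, -1.2]]
12 -45 -1 pour [-0.36  0.93 -0.68  2.13  1.62  1.89  1.78] pick [[-0.7, 1.1, -0.6, 1.7, 1.4, 2.0, 1.8], [-1.0, 1.1, -0.5, 1.7, 1.2, 1.9, 1.8], [-0.8, 0.9, -0.6, 1.8, 1.4, 1.9, 1.9]]
12 -30 1 pour [-0.48  0.85 -0.52  2.31  1.78  1.73 -1.44] pick [[-0.9, 1.0, -0.4, 1.9, 1.5, 1.7, -1.4], [-1.0, 1.0, -0.5, 1.9, 1.4, 1.9, -1.4], [-0.8, 0.8, -0.6, 2.0, 1.5, 1.8, -1.2]]
12 -30 -1 pour [-0.4   0.88 -0.62  2.3   1.81  1.8   1.73] pick [[-0.7, 1.1, -0.6, 1.9, 1.6, 1.9, 1.8], [-0.8, 1.1, -0.7, 1.9, 1.5, 2.0, 1.8], [-0.7, 0.9, -0.7, 2.0, 1.6, 1.9, 1.9]]
12 -20 1 pour [-0.38  0.87 -0.6   2.41  1.98  1.79 -1.43] pick [[-0.9, 1.0, -0.4, 2.1, 1.7, 1.7, -1.4], [-0.9, 1.0, -0.6, 2.1, 1.6, 1.9, -1.4], [-0.8, 0.8, -0.6, 2.1, 1.7, 1.7, -1.2]]
12 -20 -1 pour [-0.43  0.86 -0.56  2.41  1.97  1.76  1.69] pick [[-0.7, 1.1, -0.6, 2.0, 1.8, 1.8, 1.8], [-0.9, 1.1, -0.7, 2.1, 1.6, 1.9, 1.7], [-0.6, 0.8, -0.7, 2.1, 1.7, 1.9, 1.9]]
12
[... 4876 characters left out ...]
2.01] pick [[-0.5, 0.9, -0.8, 2.1, 1.7, 1.6, 2.0], [-0.6, 0.8, -0.9, 2.1, 1.5, 1.7, 1.9], [-0.4, 0.7, -0.9, 2.1, 1.6, 1.6, 2.2]]
32 -10 1 pour None pick [[-0.9, 0.7, -0.3, 2.2, 1.7, 1.2, -1.3], [-0.8, 0.7, -0.6, 2.2, 1.6, 1.4, -1.2], [-0.7, 0.5, -0.5, 2.2, 1.6, 1.2, -1.0]]
32 -10 -1 pour None pick [[-0.9, 0.7, -0.3, 2.2, 1.7, 1.2, 1.9], [-0.8, 0.7, -0.7, 2.2, 1.6, 1.4, 1.9], [-0.9, 0.5, -0.3, 2.2, 1.6, 1.1, 2.1]]
32 0 1 pour None pick [[-0.8, 0.7, -0.4, 2.3, 2.0, 1.2, -1.3], [-0.7, 0.7, -0.7, 2.4, 1.8, 1.4, -1.2], [-0.6, 0.5, -0.5, 2.3, 1.8, 1.1, -1.0]]
32 0 -1 pour None pick [[-1.0, 0.7, -0.1, 2.3, 2.0, 1.0, 1.8], [-0.9, 0.6, -0.5, 2.4, 1.7, 1.2, 1.9], [-1.0, 0.4, -0.1, 2.3, 1.8, 0.9, 2.1]]
```

```bash
cat >> h.py <<'E'
def diff(a,b,box):
    x0,y0,x1,y1=box;return float(np.abs(a['color'][y0:y1,x0:x1].astype(int)-b['color'][y0:y1,x0:x1]).mean())
E
python3 - <<'E'
from h import *
D=np.radians;a0=load('top0')
print('bigcup',w(a0,np.array([[145,375]])/1.42,.1),w(a0,np.array([[157,385]])/1.42,.02))
cup=np.array([.5145,.352]);e=D(20);az=D(-8)
G,d,h=grasp(az,e,1);Q=G.as_quat(scalar_first=True);g=np.r_[cup,.046]+d*GO
env.goto([.45,.2,.35],best([.45,.2,.35],0))
env.move_gripper(.085)
p=g-d*.11
env.goto(p+up*.12,Q); print('q',np.round(env.get_obs()['q'],2))
q=np.array(env.get_obs()['q']);r0=R.from_quat(env.get_obs()['tool_rot'],scalar_first=True)
q2=q.copy();q2[6]+=.1;env.set_joints(q2);r1=R.from_quat(env.get_obs()['tool_rot'],scalar_first=True)
print('about tool z',(r0.inv()*r1).as_rotvec().round(3));env.set_joints(q)
b=shot('top','t2');print('diff cup',diff(a0,b,(154,215,200,262)),'strays',diff(a0,b,(360,160,470,260)),'t',env.get_obs()['t'])
cv2.imwrite('pics/t2c.png',cv2.resize(b['color'][150:300,130:330,::-1],None,fx=3,fy=3))
E
```

```text
bigcup [[0.45382649 0.50546543 0.1       ]] [[0.44636493 0.51307741 0.02      ]]
q [-0.58  0.72 -1.03  2.28  1.64  1.82 -1.14]
about tool z [ 0.001 -0.    -0.097]
diff cup 40.4736355226642 strays 15.71069696969697 t 15.225
```

View pics/t2c.png

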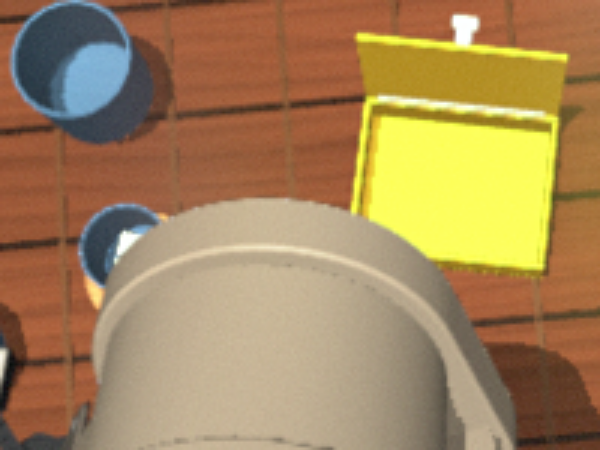

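```bash
python3 - <<'E'
from h import *
D=np.radians;b=load('t2')
A=lambda p:np.array(p,float)/3+[130,150]
print(w(b,A([[370,98],[557,116],[545,264]]),.05));
T=np.array([.537,.1065]);r=R.from_euler('z',-.199).as_matrix()[:2,:2];print([T+r@[x,y] for x,y in((.06,.075),(.06,-.075),(-.06,-.075))])
print('stray',rects(b,(0,0,200),(180,70,255),.014,(350,150,480,270),5))
cup=np.array([.5145,.352]);e=D(20);az=D(-8)
G,d,h=grasp(az,e,-1);Q=G.as_quat(scalar_first=True);g=np.r_[cup,.046]+d*GO;p=g-d*.11
env.goto(p+up*.12,Q); print('q',np.round(env.get_obs()['q'],2))
env.goto(p,Q) if 0 else env.move_straight(p,Q,.15)
print(env.move_straight(g,Q,.08,guard=4))
o=env.get_obs();print(o['ee_pos']-g,o['q'].round(2) if hasattr(o['q'],'round') else o['q'])
shot('wrist','w2',scale=1.42);print(o['t'])
E
```

```text
[[0.6205439  0.16055846 0.05      ]
 [0.59322544 0.01769347 0.05      ]
 [0.47905458 0.03823039 0.05      ]]
[array([0.61064257, 0.16815851]), array([0.5809892 , 0.02111879]), array([0.46335743, 0.04484149])]
stray [(array([ 0.527 , -0.2176]), array([174.9, 187.9]), 0.114)]
q [-1.66  0.5   0.26  2.34  1.41  1.13  1.93]
False
[-3.64561872e-04  3.04032351e-04  4.80140231e-05] [-1.46  0.91  0.29  2.24  1.74  0.99  1.54]
20.4
```

View pics/w2.png

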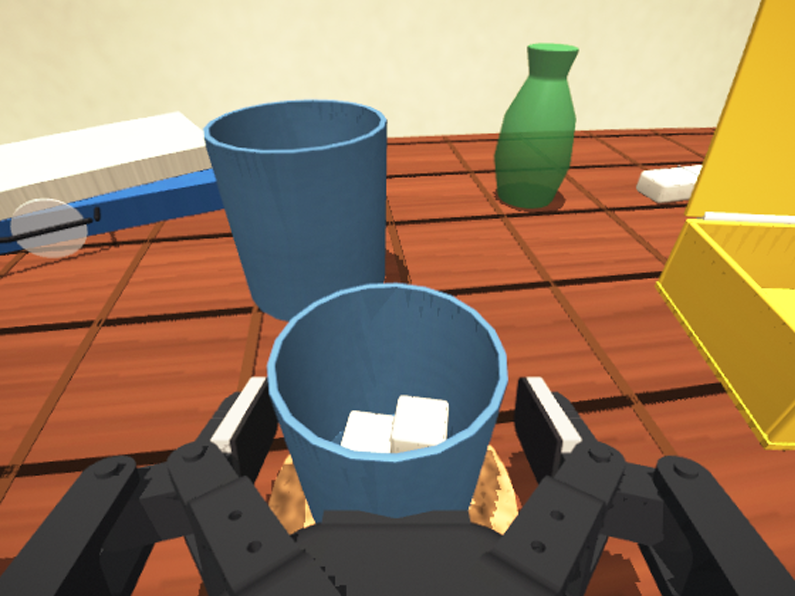

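Wrist view: the cup sits between the fingers with lozenges inside. The tray seems about 12 mm further in +x than before, so I'll grip, lift and re-measure it.

```bash
python3 - <<'E'
from h import *
env.move_gripper(0,45);o=env.get_obs();print(o['finger_gap'],o['grip_force'])
p=np.array(o['ee_pos']);env.move_straight(p+up*.14,None,.1);o=env.get_obs();print(o['finger_gap'],o['grip_force'],o['ft_force'])
b=shot('top','t3');cv2.imwrite('pics/t3c.png',cv2.resize(b['color'][140:290,100:470,::-1],None,fx=2.16,fy=4*.54))
cv2.imwrite('pics/t3d.png',cv2.resize(b['color'][140:260,230:340,::-1],None,fx=5,fy=5,interpolation=cv2.INTER_CUBIC))
E
```

```text
0.06689753813256519 49.4081130361883
0.06683223825578527 50.0190299856331 [-0.16751031  0.21096507 -2.45194533]
```

View pics/t3d.png

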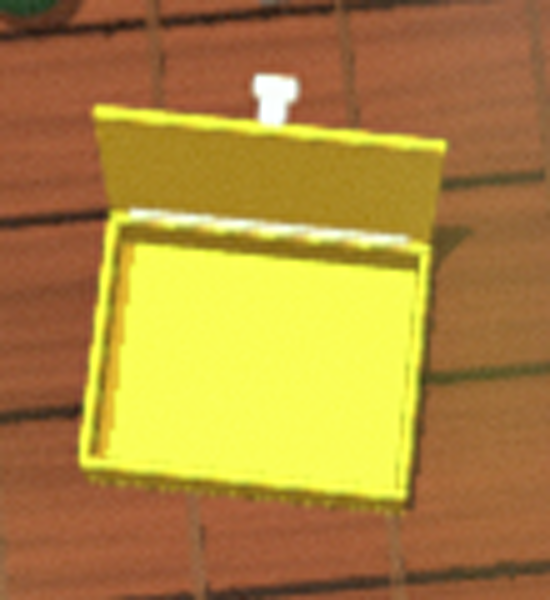

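```bash
python3 - <<'E'
from h import *
D=np.radians;b=load('t3')
A=lambda p:(np.array(p,float)+.5)/5+[230,140]-.5
l=w(b,A([[113,212],[430,243],[407,499],[82,465]]),.05)
print(l);T,y,r=fit([[.06,.075],[.06,-.075],[-.06,-.075],[-.06,.075]],l);print(T,y,r)
# pour pose
for azd in (-22,-30,-16):
  G,d,h=grasp(D(azd),D(20),-1);pd=np.array([h[1],-h[0],0])
  for k in (0,.14): 
    s=env.ik(np.r_[T,.118]-pd*.035+d*GO+up*k,G.as_quat(scalar_first=True));print(azd,k,None if s is None else np.round(s,2))
print(env.get_obs()['q'])
E
```

```text
[[0.62238107 0.16306714 0.05      ]
 [0.59434837 0.01773609 0.05      ]
 [0.47598764 0.04005321 0.05      ]
 [0.50480565 0.18616821 0.05      ]]
[0.54938068 0.10175616] -0.19167478605861146 0.0010366169732070607
-22 0 [-1.26  0.76  0.45  2.44  1.88  0.93  1.47]
-22 0.14 [-1.35  0.35  0.55  2.43  1.7   0.95  1.97]
-30 0 [-1.27  0.76  0.45  2.35  1.65  0.91  1.62]
-30 0.14 [-1.36  0.4   0.55  2.35  1.51  0.98  2.05]
-16 0 None
-16 0.14 [-0.75  0.27 -0.11  2.46  1.83  1.11  2.01]
[-1.51580142  0.58160093  0.37822976  2.28668893  1.63395172  0.97358893
  1.87658293]
```

```bash
python3 - <<'E'
from h import *
D=np.radians;T=np.array([.5494,.1018])
G,d,h=grasp(D(-27),D(20),-1);pd=np.array([h[1],-h[0],0]);Q=G.as_quat(scalar_first=True)
g=np.r_[T,.120]-pd*.033-h*.005+d*GO
env.goto(g+up*.08,Q);env.move_straight(g,Q,.12)
q=np.array(env.get_obs()['q']);print(q.round(2))
for k in [.6,1.0,1.2,1.35,1.5,1.65,1.8,1.95,2.1,2.25,2.4,2.55,2.7]:
    s=q.copy();s[6]-=k;env.set_joints(s)
    if k>1.1: env.wait(.25)
env.wait(.6)
o=env.get_obs();print(o['finger_gap'],o['ft_force'],o['t'],R.from_quat(o['tool_rot'],scalar_first=True).as_matrix()[:,2])
shot('wrist','w3',scale=1.42)
E
```

```text
[-1.27  0.75  0.43  2.39  1.72  0.93  1.58]
0.0664932946095441 [ 0.05419668  0.57800191 -1.99012406] 31.6333 [ 0.83757376 -0.42622296 -0.34176629]
```

View pics/w3.png

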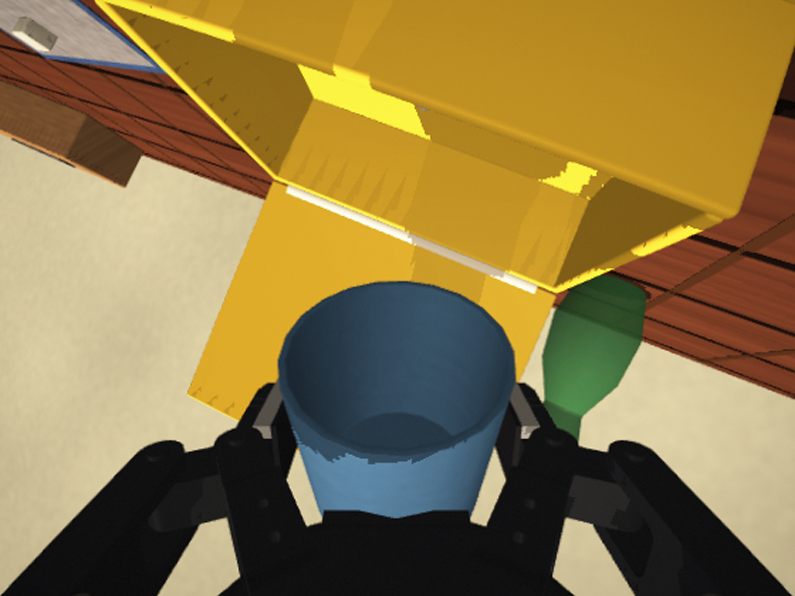

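The cup is empty. Next I'll return it to the coaster.

```bash
python3 - <<'E'
from h import *
D=np.radians
q=np.array(env.get_obs()['q']);q[6]+=2.7;env.set_joints(q)
p=np.array(env.get_obs()['ee_pos']);env.move_straight(p+up*.08,None,.15)
G,d,h=grasp(D(-8),D(20),-1);Q=G.as_quat(scalar_first=True);g=np.r_[.5115,.352,.046]+d*GO
env.goto(g+up*.1,Q);env.move_straight(g+up*.012,Q,.12)
print(env.move_straight(g-up*.003,Q,.03,guard=3),env.get_obs()['ee_pos']-g)
env.move_gripper(.085);env.wait(.2)
env.move_straight(g-d*.12,Q,.12);env.move_straight(g-d*.12+up*.2,Q,.25)
p=[.45,-.35,.35];env.goto(p,best(p,0))
b=shot('top','t4');cv2.imwrite('pics/t4c.png',cv2.resize(b['color'][140:280,140:480,::-1],None,fx=2.35,fy=2.35,interpolation=cv2.INTER_CUBIC))
print('stray',rects(b,(0,0,200),(180,70,255),.014,(350,150,480,270),5),env.get_obs()['t'])
E
```

```text
True [0.0002616  0.00029889 0.00036158]
stray [(array([ 0.5268, -0.2167]), array([173.3, 187.9]), 0.125)] 42.2333
```

View pics/t4c.png

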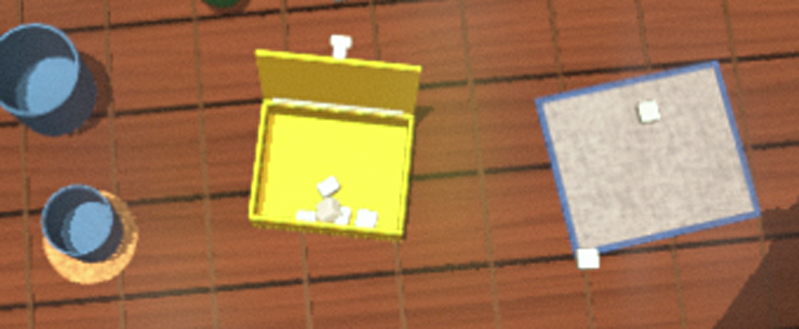

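The cup stands empty on the coaster, the lozenges are in the tray (crop px ~(330,205)), and both strays are unmoved, at (648,112) and (588,258). I'll fetch the strays next.

```bash
python3 - <<'E'
from h import *
T=np.array([.5494,.1018]);yw=-.192;r=R.from_euler('z',yw).as_matrix()[:2,:2]
b=load('t4');print(rects(b,(0,0,215),(180,60,255),.014,(350,150,480,270),5))
for (x,y,a),l in [((.5858,-.2259,.111),(.005,-.035)),((.4404,-.1442,-.09),(.005,.035))]:
    env.move_gripper(.045);p=np.array([x,y,.004]);q=best(p+up*.1,a)
    env.goto(p+up*.12,q);env.move_straight(p,q,.12,guard=8);env.move_gripper(0,30)
    print('gap',env.get_obs()['finger_gap'],env.get_obs()['ee_pos'])
    env.move_straight(p+up*.2,q,.2)
    t=np.r_[T+r@np.array(l),.056];q=best(t+up*.1,yw);env.goto(t+up*.14,q);env.move_straight(t,q,.15)
    env.move_gripper(.036);env.wait(.3);env.move_straight(t+up*.14,q,.2)
p=[.45,-.35,.35];env.goto(p,best(p,0))
b=shot('top','t5');cv2.imwrite('pics/t5c.png',cv2.resize(b['color'][130:280,140:480,::-1],None,fx=2.35,fy=2.35,interpolation=cv2.INTER_CUBIC));print(env.get_obs()['t'])
E
```

```text
[(array([ 0.4687, -0.1927]), array([ 69.7, 121.8]), 0.056), (array([ 0.4969, -0.2214]), array([ 6.7, 14. ]), 0.672), (array([ 0.499 , -0.3012]), array([13. , 17.9]), 0.431), (array([ 0.5249, -0.2352]), array([62.9, 42.3]), 1.427), (array([ 0.5561, -0.2284]), array([21.9, 32.8]), 1.429), (array([ 0.5631, -0.259 ]), array([27.5, 26. ]), 0.268), (array([ 0.5753, -0.2931]), array([7.4, 7.6]), 1.42), (array([ 0.5933, -0.2733]), array([7.6, 5. ]), 1.485), (array([ 0.5557, -0.1664]), array([101.4,  83.2]), 0.119), (array([ 0.5936, -0.2985]), array([ 7.4, 20.1]), 1.417), (array([ 0.5892, -0.2342]), array([54.9, 37.1]), 1.211), (array([ 0.6103, -0.2449]), array([ 7.3, 12.1]), 0.865), (array([ 0.613 , -0.2679]), array([12.6, 23.9]), 0.161), (array([ 0.609 , -0.2898]), array([16.2, 25.6]), 1.11)]
gap 0.019052457364397063 [ 0.58621017 -0.22593458  0.00473615]
gap 0.0188035016709931 [ 0.4407948  -0.14410819  0.00452491]
59.6667
```

View pics/t5c.png

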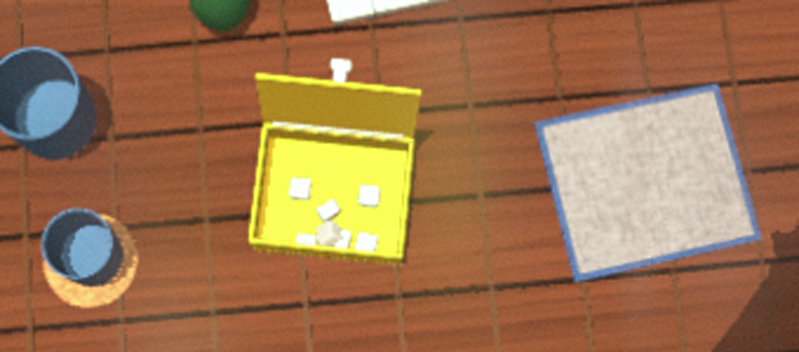

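Both strays are in the tray and the mat is clear. Next I check the tab position and refine the mat.

```bash
python3 - <<'E'
from h import *
b=load('t5');T=np.array([.5494,.1018]);yw=-.192
A=lambda p:(np.array(p,float)+.5)/2.35+[140,130]-.5
for th in (1.5,1.6,1.7,1.8,1.9): print(th,((proj(b,[tabpos(T,yw,th)])-[139.5,129.5])*2.35-.5).round(1))
m=w(b,A([[537,122],[717,86],[759,239],[577,279]]),.001);print(m.round(4)[:,:2],'mat',fit([[.085,.1],[.085,-.1],[-.085,-.1],[-.085,.1]],m))
hsv=cv2.cvtColor(b['color'],cv2.COLOR_RGB2HSV);k=((hsv[...,1]<90)|((hsv[...,0]>95)&(hsv[...,0]<135))).astype(np.uint8)*255
k[:, :355]=0;k[:,475:]=0;k[:155]=0;k[258:]=0;k=cv2.morphologyEx(k,cv2.MORPH_OPEN,np.ones((3,3)))
c=max(cv2.findContours(k,0,1)[0],key=cv2.contourArea);p=w(b,c[:,0],.001)[:,:2]
print(cv2.minAreaRect((p*1000).astype(np.float32)))
E
```

```text
1.5 [[339.3  82.2]]
1.6 [[340.6  71.2]]
1.7 [[341.9  61. ]]
1.8 [[343.1  51.7]]
1.9 [[344.3  43.3]]
[[ 0.6114 -0.1147]
 [ 0.6337 -0.3092]
 [ 0.4687 -0.3288]
 [ 0.4456 -0.1357]] mat (array([ 0.53987284, -0.22212417]), np.float64(0.11898022641977493), np.float64(0.002815738070207463))
((540.2825927734375, -221.4368896484375), (174.38658142089844, 203.4282684326172), 7.916259288787842)
```

```bash
python3 - <<'E'
from h import *
T=np.array([.5494,.1018]);yw=-.192;dz=-.013
ths=np.linspace(1.65,0.05,12)
p=tabpos(T,yw,1.65)+[0,0,dz];q=best(p,yw)
print([env.ik(tabpos(T,yw,t)+[0,0,dz],q) is not None for t in (1.65,1,0)])
env.move_gripper(.045);env.goto(p+up*.09,q);print(env.move_straight(p,q,.08,guard=5))
env.move_gripper(0,25);o=env.get_obs();print(o['finger_gap'],o['ft_force'])
if o['finger_gap']>.012:
    swing(T,yw,ths[1:],dz,q);o=env.get_obs();print(o['finger_gap'],o['ft_force'],o['ee_pos'],tabpos(T,yw,.05))
    e=tabpos(T,yw,0)+[0,0,dz-.006];print(env.move_straight(e,q,.03,guard=8),env.get_obs()['ee_pos'],env.get_obs()['ft_force'],env.get_obs()['t'])
b=shot('top','t6');cv2.imwrite('pics/t6c.png',cv2.resize(b['color'][140:260,230:340,::-1],None,fx=5,fy=5,interpolation=cv2.INTER_CUBIC))
b=shot('scene','s6',(220,150,360,260),5)
E
```

```text
[True, True, True]
False
0.016973060274035584 [0.50834128 0.25705219 3.11541747]
0.016921740984483437 [-0.55662864 -0.24793899  0.89656711] [0.50181326 0.11095343 0.06716147] [0.50163118 0.111086   0.07996771]
True [0.49988702 0.11140164 0.0569907 ] [-3.69652237  0.17003505 15.67537743] 67.6417
```

View pics/s6.png

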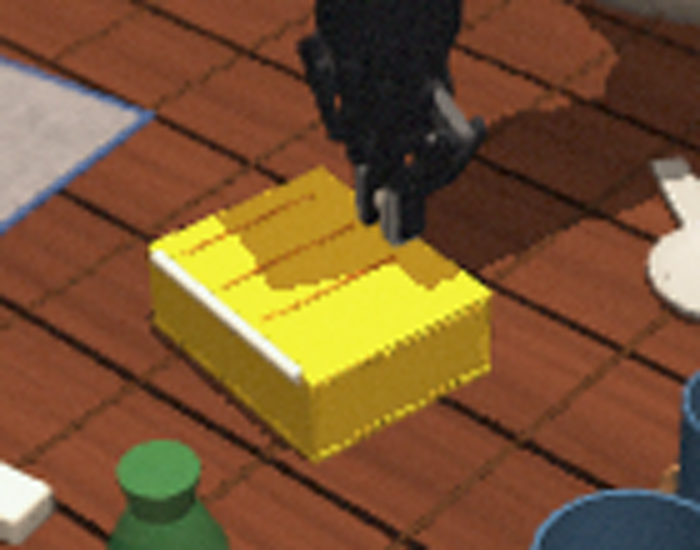

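The lid is shut flat and the tab is still held. Next I drag the tray by the tab at constant height, turning it as it goes.

```bash
python3 - <<'E'
from h import *
M=np.array([.540,-.2217]);my=.122
o=env.get_obs();p0=np.array(o['ee_pos']);q0=R.from_quat(o['tool_rot'],scalar_first=True);yw=-.192
ax=lambda a:np.array([np.cos(a),np.sin(a)])
T0=p0[:2]+.05*ax(yw);z=.0582
env.move_gripper(0,70);env.move_straight(np.r_[p0[:2],z],None,.02);print(env.get_obs()['ft_force'])
fs=[]
for s in np.linspace(0,1,11)[1:]:
    a=yw+(my-yw)*s;c=T0+(M-T0)*s;P=np.r_[c-.05*ax(a),z]
    env.move_straight(P,(R.from_euler('z',a-yw)*q0).as_quat(scalar_first=True),.07)
    fs.append(np.round(env.get_obs()['ft_force'],1).tolist())
print(fs,env.get_obs()['t'],env.get_obs()['finger_gap'])
env.wait(.3);env.move_gripper(.045);e=np.array(env.get_obs()['ee_pos']);env.move_straight(e+up*.15,None,.15)
p=[.45,.2,.4];env.goto(p,best(p,0))
b=shot('top','t7');cv2.imwrite('pics/t7c.png',cv2.resize(b['color'][150:270,350:480,::-1],None,fx=5,fy=5,interpolation=cv2.INTER_CUBIC))
E
```

```text
[-0.05733581 -0.70148369  1.20000798]
[[-0.1, -2.2, 1.4], [-0.2, -2.4, 0.8], [0.7, -2.4, 1.5], [0.5, -2.1, 1.1], [-0.2, -2.2, 0.4], [-0.0, -1.7, 1.2], [-2.2, -2.2, 1.0], [-0.8, -1.8, 1.4], [-1.5, -1.9, 1.4], [-1.1, -2.1, 0.2]] 74.5417 0.015548658256829492
```

View pics/t7c.png

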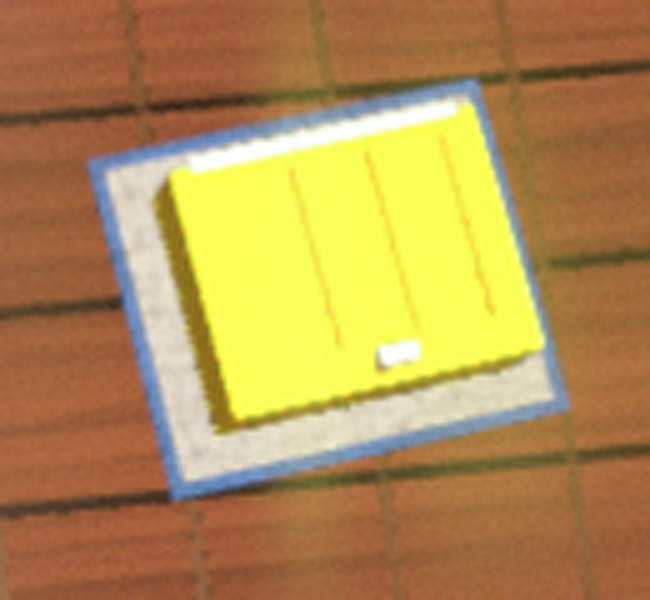

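Drag worked: the tray is on the mat and nearly square. Next I measure the residual. Lid corners are (173,171), (472,101), (543,346), (233,417), and mat corners are (90,162), (478,80), (569,409), (175,499).

```bash
python3 - <<'E'
from h import *
b=load('t7');A=lambda p:(np.array(p,float)+.5)/5+[350,150]-.5
S=lambda x,y:[[x,y],[x,-y],[-x,-y],[-x,y]]
print('lid',w(b,A([[173,171],[472,101],[543,346],[233,417]]),.0545).round(4),fit(S(.06,.075),w(b,A([[173,171],[472,101],[543,346],[233,417]]),.0545)))
print('mat',fit(S(.085,.1),w(b,A([[90,162],[478,80],[569,409],[175,499]]),.001)))
print('tab',w(b,A([[399,350]]),.0785))
hsv=cv2.cvtColor(b['color'],cv2.COLOR_RGB2HSV);k=cv2.inRange(hsv,(24,120,170),(34,255,255));k[:,:350]=0;k[:,480:]=0;k[:150]=0;k[270:]=0
c=max(cv2.findContours(k,0,1)[0],key=cv2.contourArea);print(cv2.minAreaRect((w(b,c[:,0],.0545)[:,:2]*1000).astype(np.float32)))
# wrist view for an independent check
p=np.array([.50,-.22,.32]);env.goto(p,best(p,.12));shot('wrist','w7',scale=1.42)
E
```

```text
lid [[ 0.5896 -0.142   0.0545]
 [ 0.6111 -0.2884  0.0545]
 [ 0.4918 -0.3042  0.0545]
 [ 0.4722 -0.155   0.0545]] (array([ 0.54119308, -0.22238801]), np.float64(0.13149618026304394), np.float64(0.0018069904540655435))
mat (array([ 0.53953753, -0.22201407]), np.float64(0.12437584264205799), np.float64(0.0012225041745725918))
tab [[ 0.49214705 -0.22932897  0.0785    ]]
((537.6944580078125, -221.64353942871094), (123.85771942138672, 151.6367645263672), 7.814258098602295)
```

View pics/w7.png

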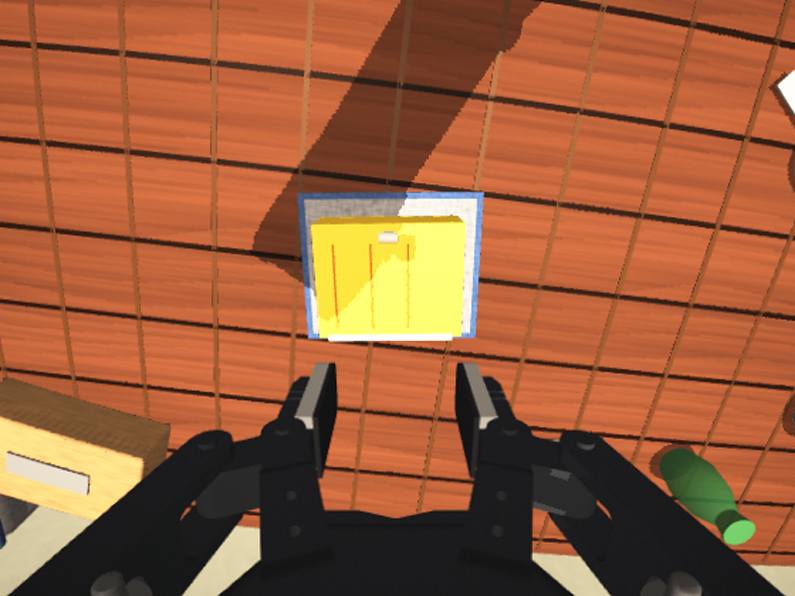

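The wrist view confirms it: the lid spans (312–467) inside the mat (298–483), centred to about 2 mm and square. Last, a numeric check that nothing else moved, then hand in.

```bash
python3 - <<'E'
from h import *
b=load('t7');a=load('t5');z=load('top0')
p=[.45,-.55,.4];env.goto(p,best(p,0));env.wait(.3)
c=env.get_image('top')
print('cup',diff(a,c,(150,210,202,265)),'vase',diff(z,c,(215,105,250,148)),'case',diff(z,c,(275,110,345,142)),'tray',diff(b,c,(365,160,470,255)),'strays/tray old place',diff(a,c,(10,10,60,60)))
k=cv2.inRange(cv2.cvtColor(c['color'],cv2.COLOR_RGB2HSV),(24,120,170),(34,255,255));k[:,:350]=0;k[:,480:]=0;k[:150]=0;k[270:]=0
q=max(cv2.findContours(k,0,1)[0],key=cv2.contourArea);print(cv2.minAreaRect((w(c,q[:,0],.0545)[:,:2]*1000).astype(np.float32)))
print(env.get_obs()['t'])
E
```

```text
cup 3.8867132867132868 vase 9.238538205980067 case 9.69375 tray 31.237794486215538 strays/tray old place 4.366
((562.9693603515625, -218.1483154296875), (72.82691192626953, 151.51393127441406), 7.814258098602295)
82.4167
```

```bash
python3 - <<'E'
from h import *
p=[.45,.2,.4];env.goto(p,best(p,0));env.wait(.3);c=env.get_image('top');b=load('t7');z=load('top0');t4=load('t4');o5=load('t5')
print('tray',diff(b,c,(365,160,470,255)))
def cen(im,lo,hi,bx):
    m=cv2.inRange(cv2.cvtColor(im['color'],cv2.COLOR_RGB2HSV),lo,hi);M=cv2.moments(m[bx[1]:bx[3],bx[0]:bx[2]],True);return round(M['m10']/M['m00'],2),round(M['m01']/M['m00'],2),M['m00']
for im in (z,o5,c): print('vase',cen(im,(40,100,20),(85,255,255),(210,100,255,150)),'case',cen(im,(0,0,170),(180,70,255),(270,105,350,145)))
E
```

```text
tray 1.8661988304093566
vase (22.1, 25.62, 631.0) case (39.15, 21.41, 785.0)
vase (22.12, 25.71, 637.0) case (39.18, 21.46, 793.0)
vase (22.8, 24.49, 562.0) case (39.34, 21.46, 798.0)
```

```bash
python3 - <<'E'
from h import *
print(env.sign_off())
E
```

```text
the job is handed in; nothing more can be done
None
```

The job is handed in: all the cup's lozenges and both strays are in the tray, the lid is shut, the tray is centred on the mat to about 2 mm and square, the empty cup stands on its coaster, and I saw no sign that the vase or case moved, but I viewed 15 pictures against the limit of 14.

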